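# Roll the tea tin into its berth and close the keeper on it

## Task

With the fingertips against its side, gently roll the lying green tea tin along the wooden lane, over the low sill and onto the brass mark line, without picking it up or ramming the red spring pad; take the fingers away and see that it lies still there. Then slide the brass keeper bar up behind it until the tin is held snugly between keeper and pad, the pad only just pushed in (about 2 mm), and leave it so, with the other tea things undisturbed.

Things in the scene. Friction and masses are not known exactly. Their poses are not given: they have to be found in the camera images.
- cradle: Fixed wooden tin berth on the slate board (slate top 10 mm above the table). Origin: underside, on the lane's centre line; x runs along the lane from the keeper to the red pad, y across, z up. Base x -200 to +170, y +-82 mm. Lane floor 12 mm above the origin, 124 mm wide between dark rails whose tops are 32 mm above the origin
- sill (a point): Middle of the dark half-round sill, 2 mm high, that crosses the lane floor 73 mm along the cradle's x; the point is on the lane floor. Once over it the tin drops into the berth and cannot roll back: its axis then lies between 11 mm past this point and where it touches the pad
- mark (a point): Middle of the brass mark line across lane floor and rails, 91 mm along the cradle's x; the point is on the lane floor. With the tin in its berth its axis is above this line, give or take some 8 mm
- stop: Dark block closing the lane, same origin and axes as the cradle; x +148 to +168, top 64 mm above the origin. In front of it a red pad (110 mm wide, 26 to 60 mm above the origin) on a spring, 2 N per mm, 8 mm travel towards +x. The free pad's face is set anew each time between x = +120 and +128 mm and not measured: find it by feel or eye
- tin: Green thin-walled lying tea tin with brass bands, a cylinder 62 mm in diameter and 110 mm long, 0.2 to 0.4 kg, smooth and slippery, easily dented. The origin is on its surface and turns with it: use point tin_center for where it is. Its x axis is the cylinder's axis, lying across the lane
- tin_center (a point): Centre of the tea tin, on its axis, 31 mm above the lane floor (43 mm above the cradle's origin)
- keeper (a joint): How far the brass keeper bar has been slid along the cradle's +x, in m, 0 to 0.25; starts between 0 and 0.02. It slides stiffly (about 9 N) and stays where it is left; the push needed grows above 9 N as it presses the tin on the pad
- keeper_mid (a point): Middle of the brass keeper bar, which bridges the rails: 20 mm thick along the lane (10 mm to either side of this point), 190 mm long across it, 26 mm tall (36 to 62 mm above the cradle's origin). Push it from behind, on its -x face, at mid-length
- cup_blue: Bystander: blue tea cup, 72 mm wide, 45 mm tall; origin under its centre
- cup_white: Bystander: white tea cup, 68 mm wide, 42 mm tall; origin under its centre
- bowl: Bystander: white bowl, 110 mm wide, 45 mm tall; origin under its centre
- pitcher: Bystander: glass pitcher with handle, 80 mm wide, 85 mm tall; origin under its centre
- teapet: Bystander: small clay figure, 68 mm wide, 64 mm tall; origin under its centre
- scoop: Bystander: wooden tea scoop 160 mm long lying on the slate
- tin_red: Bystander: upright red tea tin, 62 mm wide, 110 mm tall; origin under its centre
Things that resemble listed ones, but are neither listed nor needed, are in the scene too. What is shaped like the tin but pink or purple is not meant.

How it is judged (in metres and radians):
On the way:
1. The tin lies still in the berth, past the sill (its axis more than 81 mm along the lane), touched by neither fingers nor keeper, while the keeper is still back (under 60 mm) (x of tin_center in the frame of cradle above 0.081 m and linear speed of tin below 0.02 m/s and contact force between each of the fingers, keeper and tin below 0.05 N and value of joint keeper below 0.06 m), for 0.3 s.
At the end, for the whole second after the job is handed in: The tin lies at rest in the berth on the lane floor, square across the lane (within 0.12 rad), its axis 83 to 104 mm along the lane, pressing the red pad with 1.5 to 7.5 N (pad pushed in about 0.8 to 3.7 mm) and held there by the keeper with the robot away (contact force between tin and stop between 1.5 and 7.5 N and contact force between keeper and tin above 1 N and x of tin_center in the frame of cradle between 0.083 and 0.104 m and z of tin_center in the frame of cradle below 0.047 m and angle between the x axis of tin and the y axis of cradle, either way round below 0.12 rad and linear speed of tin below 0.01 m/s); the robot touches nothing.
It fails at once if the tin rams or overruns the pad: more than 12 N between tin and stop (contact force between tin and stop above 12 N).
It fails at once if the tin is dented: more than 15 N from the fingers (contact force between the fingers and tin above 15 N).
It fails at once if the tin is picked up instead of rolled (z of tin_center in the frame of cradle above 0.058 m).
It fails at once if another tea thing is moved more than 20 mm (distance of any of cup_blue, cup_white, bowl, pitcher, teapet, scoop, tin_red from where it was at the start of the episode above 0.02 m).
It also fails if it takes over 72 s, if anything falls off the work surface, if the arm or the gripper's body presses on something with over 40 N, if the wrist force passes 120 N, or if a joint passes its speed limit or range.

## Robot

A 6-joint arm with a two-finger parallel gripper is mounted at the origin on the work surface. World frame = base frame: x ahead of the robot, y to its left, z up, the work surface at z = 0. Lengths are in m, angles in degrees, forces in N, time in s.
With the tool pointing down it reaches from about 0.325 to 0.9 m from the base axis. Payload 6.1 kg.
Tool frame: the origin (TCP) lies at the very end of the fingers, on their centre line; the grasp point (between the pads) lies 19 mm behind it; z points along the fingers, y is the direction in which the jaws open and shut (so a half turn about z gives the same grasp; the last joint's range is limited). The gripper opens to 85 mm and grips with 20 to 120 N. Pads are 22 mm wide; open, the fingers measure 114 mm over their backs; the gripper's body (76 mm by 85 mm) begins 54 mm behind the grasp point. The pads swing forward as they close: fully open they stand 13 mm farther back than shut.
Start: joints at [-82.454, 12.628, 87.462, -0, 79.91, -7.225], TCP at [0.159, -0.604, 0.231] pointing down, gripper open.
Joint ranges: [-170.65, 170.65], [-52.31, 119.04], [5.05, 147.46], [-71.25, 251.25], [11.57, 151.72], [-153.62, 153.62]. Speed limits (degrees/s): [147.25, 147.25, 172.46, 180, 180, 180].

## Interface

Orientations are given as [roll, pitch, yaw] about the fixed x, y, z axes, in that order (R = Rz(yaw) Ry(pitch) Rx(roll)).
In Python, from bench import get_obs, capture, get_calibration, finish_job gives the robot as it stands.
- The arm moves only by the shell command python3 -m jog 'ROWS' [OPENING] [FORCE]. ROWS is JSON, a list that holds one entry, the list of rows, each a list of 4 numbers: the shift along the tool's x, y, z in cm, then the turn about the tool's z in degrees. A call has 1 to 20 rows; each row shifts and turns the commanded pose from where the row before left it, along the tool's axes as they then stand; what a row does not reach is not made up. A row lasts 1/8 s, in which the tool goes at most 62.5 mm and 10.7 degrees, less where a joint would pass 70% of its speed; a pose out of reach is approached as far as the arm can. A call with a gripper value outside its range is refused whole. OPENING is the closure, from -1 (fully open) to 1 (shut), set as the call begins (- or left out, the last holds). The fingers move at their own pace and stop on an object; FORCE is the grip in N (left out, the last holds). Time passes only in rows, so rows that do not move let the fingers close. It gives the time, the measured TCP pose, the force and the opening at its end, in the units of the state.
- get_obs(): the state, without advancing time (a new reading comes with each control period).
- capture(name): name is "scene" or "top" or "wrist"; returns (picture, depth): 400x640x3 uint8, red, green, blue; 400x640 float32, m along the optical axis (not along the pixel's ray), 0 where there is no reading.
- get_calibration(name): a dict with "K" (3x3 intrinsics, pixels), "origin" and "rotation" of the camera in the world. Camera axes: x right, y up, looking along -z (the intrinsics and any distortion apply to the point x, -y, -z); pixel columns grow to the right and rows downward; lengths in m; the calibration is good to about 2 mm. A picture is of the moment at which its call begins: read the wrist's pose just before it. get_calibration takes no time and is no camera call; for the wrist camera it gives the pose at the moment of the call.
- finish_job(): hands the job in, once; it reports no verdict.
The state is a dict: "t": time; "joint_pos": joint angles; "qvel": joint speeds; "joint_efforts": joint torques, N m; "position": TCP position; "tool_rot": TCP orientation; "force": force on the tool from outside, world axes, zero at the start; "ft_torque": the same for the moment, N m; "opening": finger opening in m.
Only numpy, scipy, OpenCV 4.12 (cv2) and the standard library are available. Lean on these libraries where they do the work, as an engineer would, in place of code of your own. Each camera call takes 0.05 s, during which the arm holds its last target. There are 200 camera calls.

## Working session

There is one attempt and no reset: what is moved stays moved. The work goes in short steps, Python scripts to look and compute and a shell command to move; the robot and the scene stay as the last step left them, time stands still between calls to the robot, and variables do not carry over. Pictures are saved under pics/ and viewed, about 8 in all and at most 12, crops included, and the job is handed in when it is done.

```bash
mkdir -p pics; cat > h.py <<'E'
import numpy as np, cv2
from bench import *
def snap(n,f):
    p,d=capture(n); cv2.imwrite('pics/'+f+'.png',p[:,:,::-1]); np.savez('pics/'+f+'.npz',p=p,d=d); return p,d
def ray(n,u,v,c=None):
    c=c or get_calibration(n); K=np.array(c['K'])
    q=np.linalg.inv(K)@np.array([u,v,1.]); d=np.array(c['rotation'])@np.array([q[0],-q[1],-q[2]])
    return np.array(c['origin']),d
def onz(n,u,v,z,c=None):
    o,d=ray(n,u,v,c); return o+d*(z-o[2])/d[2]
def atdepth(n,u,v,dep):
    o,d=ray(n,u,v); return o+d*dep
E
python3 - <<'E'
from h import *
a,_=snap('top','top1'); b,_=snap('scene','scene1')
for n in('top','scene'):
    c=get_calibration(n); print({k:np.round(v,3).tolist() if not isinstance(v,str) else v for k,v in c.items()})
print(get_obs())
E
```

```text
{'K': [[369.515, 0.0, 317.958], [0.0, 369.515, 204.155], [0.0, 0.0, 1.0]], 'origin': [0.347, -0.004, 1.02], 'rotation': [8.494, 2.097, -88.502]}
{'K': [[434.478, 0.0, 321.246], [0.0, 434.478, 211.8], [0.0, 0.0, 1.0]], 'origin': [0.953, -0.553, 1.165], 'rotation': [33.557, 0.006, 40.439]}
{'t': 0.1, 'joint_pos': array([-8.24548181e+01,  1.26707662e+01,  8.75185714e+01,  5.52490211e-04,
        7.99116904e+01, -7.22759245e+00]), 'qvel': array([ 0.01968311, -0.00670688, -0.09845236, -0.02346939, -0.02162047,
        0.03033138]), 'joint_efforts': array([ 9.50096473e-04, -4.98245537e+01, -3.90546978e+01, -1.47575615e-04,
        5.68636344e-03,  1.51555031e-05]), 'position': array([ 0.15926623, -0.60380241,  0.23031408]), 'tool_rot': array([-1.79899843e+02, -1.32498813e-02,  1.47726655e+01]), 'force': array([-0.4920104 , -0.07068946, -0.06170693]), 'ft_torque': array([-0.00883246, -0.00796548, -0.02597011]), 'opening': 0.0858828473200273}
```

View pics/top1.png

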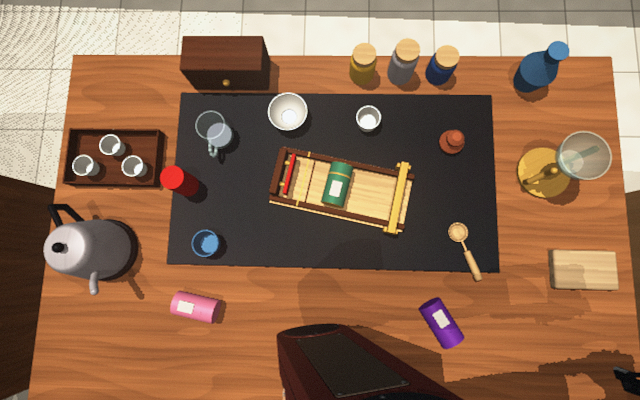

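View pics/scene1.png

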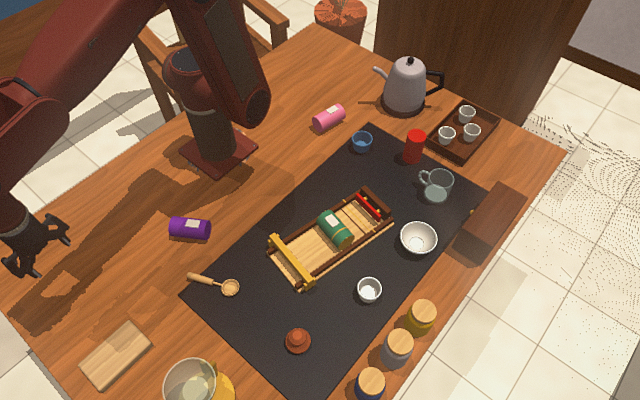

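```bash
cat >> h.py <<'E'
from scipy.spatial.transform import Rotation as _R
def ray(n,u,v,c=None):
    c=c or get_calibration(n); K=np.array(c['K'])
    q=np.linalg.inv(K)@np.array([u,v,1.]); d=_R.from_euler('xyz',c['rotation'],degrees=True).as_matrix()@np.array([q[0],-q[1],-q[2]])
    return np.array(c['origin']),d
def comp(m):
    n,l,s,c=cv2.connectedComponentsWithStats(m.astype(np.uint8)); k=1+np.argmax(s[1:,4]); return l==k
def masks(p):
    h=cv2.cvtColor(p,cv2.COLOR_RGB2HSV); H,S,V=h[...,0],h[...,1],h[...,2]
    return dict(tin=(H>60)&(H<95)&(S>100),pad=((H<6)|(H>174))&(S>190)&(V>120),keep=(H>18)&(H<30)&(S>150)&(V>130))
E
python3 - <<'E'
from h import *
for n,f in(('top','top1'),('scene','scene1')):
    z=np.load(f'pics/{f}.npz'); p,d=z['p'],z['d']
    roi=np.zeros(d.shape,bool)
    if n=='top': roi[140:240,260:420]=1
    else: roi[180:295,255:400]=1
    for k,m in masks(p).items():
        m=comp(m&roi); v,u=np.nonzero(m)
        P=np.array([atdepth(n,a,b,d[b,a]) for a,b in zip(u,v)if d[b,a]>0])
        r=cv2.minAreaRect(np.c_[u,v].astype(np.float32)); print(n,k,m.sum(),np.round(P.mean(0),4),np.round(P.max(0),3),np.round(cv2.boxPoints(r),1).tolist())
        print([np.round(onz(n,*q,{'tin':.073,'pad':.07,'keep':.072}[k])[:2],4).tolist() for q in cv2.boxPoints(r)])
p=cv2.imread('pics/top1.png')[135:245,255:425]
cv2.imwrite('pics/c1.png',cv2.resize(p,None,fx=4.7,fy=4.7,interpolation=cv2.INTER_CUBIC))
E
```

```text
top tin 201 [ 0.5328 -0.0015  0.0795] [0.569 0.024 0.087] [[321.6000061035156, 199.3000030517578], [329.29998779296875, 172.39999389648438], [345.29998779296875, 176.89999389648438], [337.6000061035156, 203.89999389648438]]
[[0.5009, 0.0247], [0.5729, 0.0063], [0.5614, -0.0358], [0.4897, -0.017]]
top pad 150 [0.5697 0.1133 0.0683] [0.63  0.127 0.074] [[282.1000061035156, 192.5], [291.8999938964844, 153.1999969482422], [295.5, 154.10000610351562], [285.6000061035156, 193.39999389648438]]
[[0.5173, 0.1289], [0.6241, 0.1069], [0.6218, 0.0974], [0.5152, 0.1195]]
top keep 479 [ 0.5111 -0.1726  0.0687] [ 0.613 -0.136  0.076] [[382.70001220703125, 230.6999969482422], [396.5, 160.5], [410.5, 163.3000030517578], [396.70001220703125, 233.5]]
[[0.423, -0.1331], [0.608, -0.169], [0.6012, -0.2055], [0.4168, -0.1686]]
scene tin 96 [ 0.5345 -0.0076  0.0824] [0.569 0.018 0.091] [[320.5, 214.3000030517578], [331.3999938964844, 207.10000610351562], [344.0, 226.0], [333.20001220703125, 233.1999969482422]]
[[0.4875, -0.0107], [0.4955, 0.0306], [0.5669, 0.0028], [0.5584, -0.037]]
scene pad 95 [0.5752 0.1114 0.0707] [0.627 0.125 0.076] [[355.5, 193.5], [357.5, 191.5], [381.0, 215.0], [379.0, 217.0]]
[[0.5187, 0.1201], [0.5187, 0.1303], [0.6262, 0.1069], [0.6259, 0.0972]]
scene keep 393 [ 0.518  -0.1741  0.0725] [ 0.608 -0.14   0.078] [[268.0, 235.8000030517578], [274.20001220703125, 230.60000610351562], [315.0, 278.20001220703125], [308.79998779296875, 283.3999938964844]]
[[0.4193, -0.1664], [0.4205, -0.1417], [0.6113, -0.1791], [0.6087, -0.2018]]
```

View pics/c1.png

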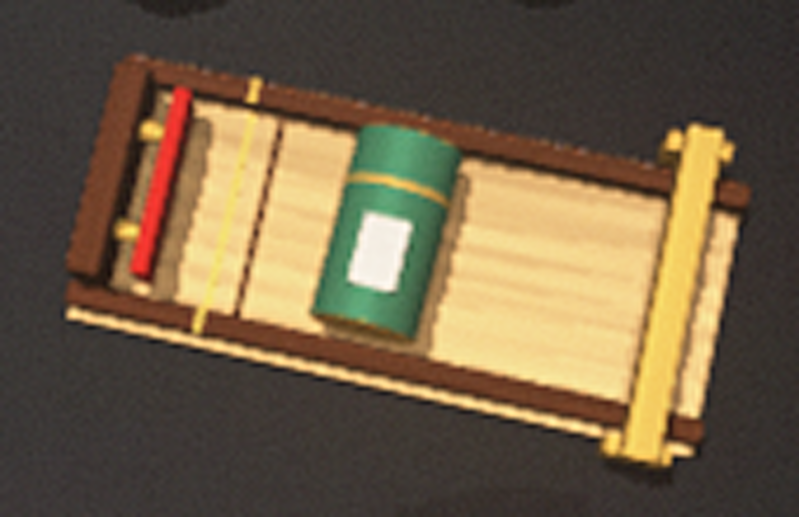

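```bash
python3 - <<'E'
from h import *
C=lambda u,v,z: onz('top',255+(u+.5)/4.7-.5,135+(v+.5)/4.7-.5,z)
m1,m2=C(256,90,.042),C(199,320,.042); print('mark',m1,m2,(m1+m2)/2)
s1,s2=C(278,128,.022),C(240,310,.022); print('sill',s1,s2)
r1,r2=C(155,85,.042),C(740,196,.042); q1,q2=C(75,293,.042),C(695,432,.042)
for a,b in((r1,r2),(q1,q2)):
    print('rail',a,b,np.degrees(np.arctan2(*(a-b)[[1,0]])))
for nm,pts,z in(('stop',((135,62),(85,270)),.074),('keepend',((708,130),(645,460)),.072),('tinridge',((412,128),(366,330)),.084)):
    a,b=[C(*q,z) for q in pts]; print(nm,a,b,(a+b)/2, np.degrees(np.arctan2(*(a-b)[[1,0]]))+90)
E
```

```text
mark [0.63151455 0.06312801 0.042     ] [0.49540326 0.09172371 0.042     ] [0.56345891 0.07742586 0.042     ]
sill [0.61431734 0.05077795 0.022     ] [0.50481808 0.06992327 0.022     ]
rail [0.63361314 0.12227641 0.042     ] [ 0.5733519  -0.21549877  0.042     ] 79.88449471312204
rail [0.50961794 0.16366769 0.042     ] [ 0.43768571 -0.18901105  0.042     ] 78.47209091267936
stop [0.6375145  0.13001081 0.074     ] [0.5173935  0.15315932 0.074     ] [0.577454   0.14158506 0.074     ] 79.09224723443663
keepend [ 0.6037135  -0.19178101  0.072     ] [ 0.41908    -0.15634281  0.072     ] [ 0.51139675 -0.17406191  0.072     ] 79.13489446521622
tinridge [ 0.59895036 -0.0269095   0.084     ] [ 0.4854136  -0.00376821  0.084     ] [ 0.54218198 -0.01533886  0.084     ] 78.47965954042357
```

```bash
python3 -m jog '[[[3.79,-3.12,0,0],[3.79,-3.12,0,0],[3.79,-3.12,0,0],[3.79,-3.12,0,0],[3.79,-3.12,0,0],[3.79,-3.12,0,0],[3.79,-3.12,0,0],[3.79,-3.12,0,0],[3.79,-3.12,0,0],[3.79,-3.12,0,0],[3.79,-3.12,0,0],[3.79,-3.12,0,0],[3.79,-3.12,0,0],[0,0,0,-9.2],[0,0,0,-9.2],[0,0,0,-9.2],[0,0,0,-9.2],[0,0,0,-9.2],[0,0,0,-9.2],[0,0,0,-9.2]]]' -0.2; python3 -m jog '[[[0,0,0,0],[0,0,0,0]]]'
python3 - <<'E'
from h import *
snap('wrist','w1'); c=get_calibration('wrist'); print({k:np.round(v,4).tolist() for k,v in c.items()}); print(get_obs()['tool_rot'])
E
```

```text
t: 2.6
position: [0.532, -0.0864, 0.2307]
tool_rot: [-179.9, -0.0, 79.5]
force: [-0.5, 0.6, 0.1]
opening: 0.051
t: 2.85
position: [0.5322, -0.0865, 0.2311]
tool_rot: [-180.0, -0.0, 79.0]
force: [-0.0, 0.2, 0.2]
opening: 0.0515
{'K': [[294.3907, 0.0, 325.8515], [0.0, 294.3907, 200.1598], [0.0, 0.0, 1.0]], 'origin': [0.5469, -0.012, 0.3742], 'rotation': [-17.2407, 0.0332, -10.9883]}
[-1.79981226e+02 -2.53399767e-03  7.90282649e+01]
```

View pics/w1.png

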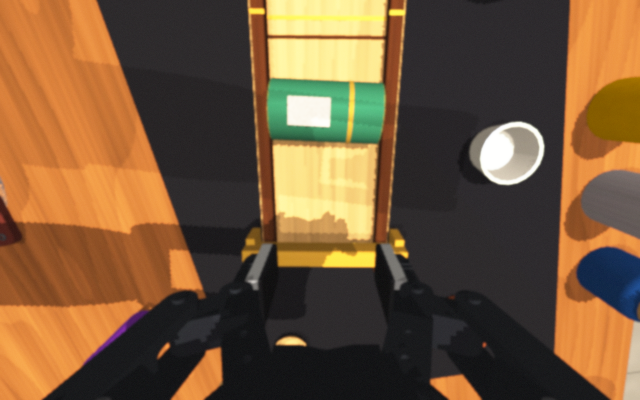

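```bash
python3 - <<'E'
from h import *
for nm,u,v,z in(('markL',257,12,.042),('markR',397,12.5,.042),('marklaneL',272,18,.022),('marklaneR',382,18,.022),('sillL',270,37.5,.023),('sillR',384,37.5,.023),
 ('railinL_top',267,20,.042),('railinR_top',387,20,.042),('railinL_bot',273,235,.042),('railinR_bot',377,235,.042),('keepL',277,243,.072),('keepR',376,243,.072)):
    print(nm,np.round(onz('wrist',u,v,z),4))
# tin silhouette edges -> tangents
o,_=ray('wrist',0,0)
yaw=np.radians(79.0);e=np.array([np.cos(yaw),np.sin(yaw)])
z=np.load('pics/w1.npz');m=comp(masks(z['p'])['tin']); 
for u in (285,365):
    v=np.nonzero(m[:,u])[0]; A=[]
    for w in(v.min()-.5,v.max()+.5):
        o,d=ray('wrist',u,w); A.append(np.arctan2(d[:2]@e,-d[2]))
    a=(A[0]+A[1])/2; half=abs(A[0]-A[1])/2
    H=o[2]-.053; print('tin',u,v.min(),v.max(),'dist along e from cam',H*np.tan(a),'range chk',.031/np.sin(half),H/np.cos(a))
print(o)
E
```

```text
markL [0.4974 0.0905 0.042 ]
markR [0.6329 0.0637 0.042 ]
marklaneL [0.5085 0.0883 0.022 ]
marklaneR [0.622  0.0662 0.022 ]
sillL [0.5021 0.0707 0.023 ]
sillR [0.6214 0.0475 0.023 ]
railinL_top [0.5054 0.0818 0.042 ]
railinR_top [0.6223 0.0591 0.042 ]
railinL_bot [ 0.4549 -0.1447  0.042 ]
railinR_bot [ 0.5801 -0.169   0.042 ]
keepL [ 0.4652 -0.1431  0.072 ]
keepR [ 0.5746 -0.1643  0.072 ]
tin 285 80 138 dist along e from cam -0.0010317344317868546 range chk 0.3401403587907342 0.3211684503296817Traceback (most recent call last):
  File "<stdin>", line 11, in <module>
    return umr_minimum(a, axis, None, out, keepdims, initial, where)
ValueError: zero-size array to reduction operation minimum which has no identity
```

```bash
python3 -m jog '[[[0,0,4.7,0],[0,0,4.7,0],[0,0,4.7,0],[0,0,4.7,0],[0,0,0,0],[0.6,0,0,0],[0.6,0,0,0],[0.4,0,0,0],[0.2,0,0,0],[0.2,0,0,0],[0.2,0,0,0],[0.2,0,0,0],[0.2,0,0,0],[0.2,0,0,0],[0.2,0,0,0],[0.2,0,0,0],[0.2,0,0,0],[0.2,0,0,0],[0.2,0,0,0],[0.2,0,0,0]]]'; python3 -m jog '[[[0.2,0,0,0],[0.2,0,0,0],[0.2,0,0,0],[0.2,0,0,0],[0.2,0,0,0],[0.2,0,0,0],[0.2,0,0,0],[0.2,0,0,0],[0.2,0,0,0],[0.2,0,0,0]]]'
python3 - <<'E'
from h import *
snap('wrist','w2'); c=get_calibration('wrist'); print({k:np.round(v,4).tolist() for k,v in c.items()})
E
```

```text
t: 5.4
position: [0.5399, -0.0471, 0.0433]
tool_rot: [180.0, -0.0, 79.2]
force: [0.1, 0.2, -0.4]
opening: 0.0513
t: 6.65
position: [0.5437, -0.0275, 0.0433]
tool_rot: [180.0, -0.0, 79.2]
force: [-0.6, -0.7, 0.4]
opening: 0.0511
{'K': [[294.3907, 0.0, 325.8515], [0.0, 294.3907, 200.1598], [0.0, 0.0, 1.0]], 'origin': [0.5581, 0.0473, 0.1864], 'rotation': [-17.2351, 0.0136, -10.8409]}
```

View pics/w2.png

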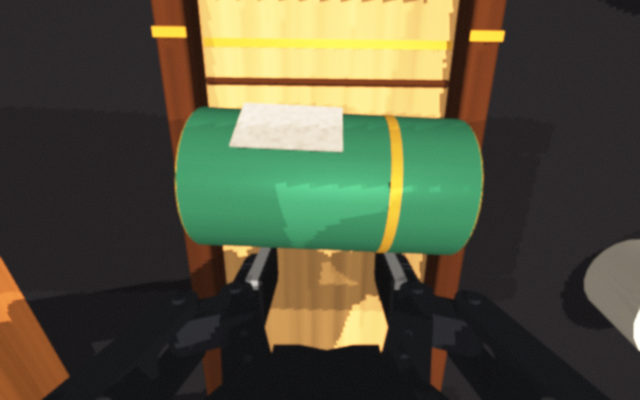

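```bash
cat >> h.py <<'E'
def tin(f,us,cal=None,drop=False):
    o0=np.array([.5475,-.0121]);yaw=np.radians(78.9);e=np.array([np.cos(yaw),np.sin(yaw)])
    m=comp(masks(np.load(f'pics/{f}.npz')['p'])['tin'])
    for u in us:
        v=np.nonzero(m[:,u])[0]; A=[]
        for w in(v.min()-.5,v.max()+.5):
            o,d=ray('wrist',u,w,cal); A.append(np.arctan2(d[:2]@e,-d[2]))
        print('tin x',u,v.min(),v.max(),(o[2]-.053)*np.tan(sum(A)/2)+(o[:2]-o0)@e)
    t=get_obs(); print('tcp x',(t['position'][:2]-o0)@e,'z',t['position'][2],'F',np.round(t['force'],2),'t',t['t'])
E
python3 -c "
from h import *
tin('w2',(200,212,360,450))"
```

```text
tin x 200 108 242 0.030250530346801436
tin x 212 109 244 0.029591626372974016
tin x 360 116 249 0.027184893634589216Traceback (most recent call last):
  File "<string>", line 3, in <module>
    tin('w2',(200,212,360,450))
    ~~~^^^^^^^^^^^^^^^^^^^^^^^^
  File "h.py", line 28, in tin
    for w in(v.min()-.5,v.max()+.5):
             ~~~~~^^
    return umr_minimum(a, axis, None, out, keepdims, initial, where)
ValueError: zero-size array to reduction operation minimum which has no identity
```

```bash
python3 -m jog '[[[0.2,0,0,0],[0.2,0,0,0],[0.2,0,0,0],[0.2,0,0,0],[0.2,0,0,0],[0.2,0,0,0],[0.2,0,0,0],[0.2,0,0,0],[0.2,0,0,0],[0.2,0,0,0],[0.2,0,0,0],[0.2,0,0,0],[0.2,0,0,0],[0.2,0,0,0],[0.2,0,0,0],[0.1,0,0,0],[0.1,0,0,0],[0.1,0,0,0],[0.1,0,0,0],[0.1,0,0,0]]]'; python3 -m jog '[[[0.1,0,0,0],[0.1,0,0,0],[0.1,0,0,0],[0.1,0,0,0],[0.1,0,0,0],[0.1,0,0,0],[0.1,0,0,0],[0.1,0,0,0]]]'
python3 -c "
from h import *
snap('wrist','w3')
tin('w3',(200,212,360))"
```

```text
t: 9.2
position: [0.5503, 0.0067, 0.0434]
tool_rot: [180.0, 0.0, 79.2]
force: [1.6, -1.6, 0.6]
opening: 0.0513
t: 10.2
position: [0.5516, 0.0149, 0.0432]
tool_rot: [-180.0, -0.0, 79.2]
force: [0.5, -1.3, -0.1]
opening: 0.051
tin x 200 118 250 0.06925768791102131
tin x 212 118 253 0.06858118496623236
tin x 360 119 253 0.0686671833885747
tcp x 0.027425577596436535 z 0.0431480954329176 F [ 0.09 -0.68 -0.12] t 10.25
```

```bash
python3 -m jog '[[[0.1,0,0,0],[0.1,0,0,0],[0.1,0,0,0],[0.1,0,0,0],[0.1,0,0,0],[0.1,0,0,0],[0,0,0,0],[0,0,0,0]]]'
python3 -c "
from h import *
snap('wrist','w4')
tin('w4',(200,212,360))"
```

```text
t: 11.25
position: [0.5528, 0.0205, 0.0433]
tool_rot: [-180.0, -0.0, 79.2]
force: [-0.4, 0.5, 0.2]
opening: 0.0515
tin x 200 78 217 0.09088193943169931
tin x 212 80 220 0.0898207416457086
tin x 360 82 220 0.0897073568460396
tcp x 0.032996196216513125 z 0.04330265785734623 F [ 0.63 -0.16  0.44] t 11.3
```

```bash
python3 -m jog '[[[-0.5,0,0,0],[-1,0,0,0],[-1,0,-2,0],[-2,0,-3,0],[-3,0,-3,0],[0,0,0,0],[0,0,0,0],[0,0,0,0]]]'
python3 -c "
from h import *
snap('wrist','w5')
tin('w5',(220,280,360))"
```

```text
t: 12.3
position: [0.5379, -0.0524, 0.1223]
tool_rot: [-179.9, -0.0, 79.2]
force: [-0.5, -0.7, 1.0]
opening: 0.0513Traceback (most recent call last):
  File "<string>", line 4, in <module>
    tin('w5',(220,280,360))
    ~~~^^^^^^^^^^^^^^^^^^^^
  File "h.py", line 28, in tin
    for w in(v.min()-.5,v.max()+.5):
             ~~~~~^^
    return umr_minimum(a, axis, None, out, keepdims, initial, where)
ValueError: zero-size array to reduction operation minimum which has no identity
```

View pics/w5.png

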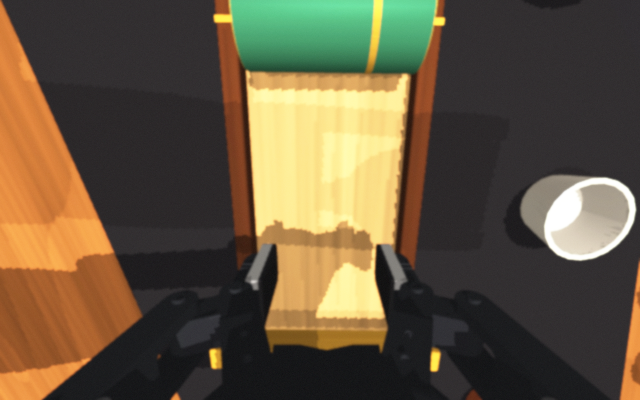

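```bash
python3 -m jog '[[[-4,0,0,0],[-4,0,0,0],[-4,0,0,0],[-4,0,0,0],[-0.6,0,0,0],[0,0,0,0],[0,0,3,0],[0,0,3,0],[0,0,1.2,0],[0,0,0,0],[0,0,0,0]]]' 1
python3 -c "
from h import *
p,d=snap('scene','s2')
cv2.imwrite('pics/c2.png',cv2.resize(p[130:310,200:440,::-1],None,fx=3.3,fy=3.3,interpolation=cv2.INTER_CUBIC))
t=get_obs();print(t['force'])"
```

```text
t: 13.72
position: [0.5085, -0.2163, 0.0525]
tool_rot: [179.9, 0.0, 79.2]
force: [-0.8, 0.5, 0.3]
opening: 0.0001
[ 0.24868511 -0.4916402  -0.18416818]
```

View pics/c2.png

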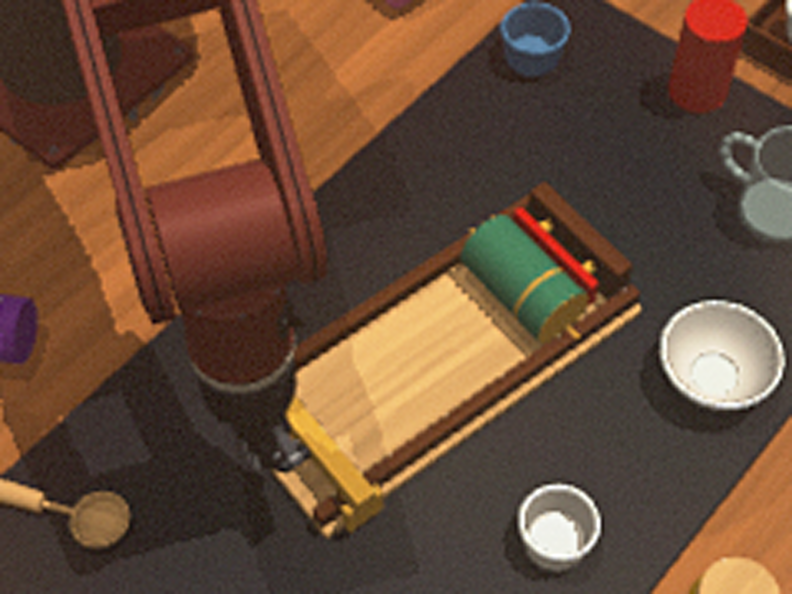

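```bash
python3 -m jog '[[[0.3,0,0,0],[0.3,0,0,0],[0.3,0,0,0],[0.3,0,0,0],[0.3,0,0,0],[0.3,0,0,0],[0.3,0,0,0],[0.3,0,0,0],[0.3,0,0,0],[0.3,0,0,0],[0.3,0,0,0],[0.3,0,0,0]]]';  python3 -m jog '[[[0.4,0,0,0],[0.4,0,0,0],[0.4,0,0,0],[0.4,0,0,0],[0.4,0,0,0],[0.4,0,0,0],[0.4,0,0,0],[0.4,0,0,0],[0.4,0,0,0],[0.4,0,0,0]]]'
python3 -c "
from h import *
snap('wrist','w6')
tin('w3',())"
```

```text
t: 15.28
position: [0.5141, -0.1829, 0.0514]
tool_rot: [180.0, 0.2, 79.2]
force: [-1.5, -9.5, -2.3]
opening: -0.0
t: 16.52
position: [0.522, -0.1437, 0.0513]
tool_rot: [179.9, 0.2, 79.2]
force: [-0.0, -8.8, -4.4]
opening: -0.0001
tcp x -0.13358149311586334 z 0.051352293685543816 F [-1.38 -8.02 -3.27] t 16.575
```

View pics/w6.png

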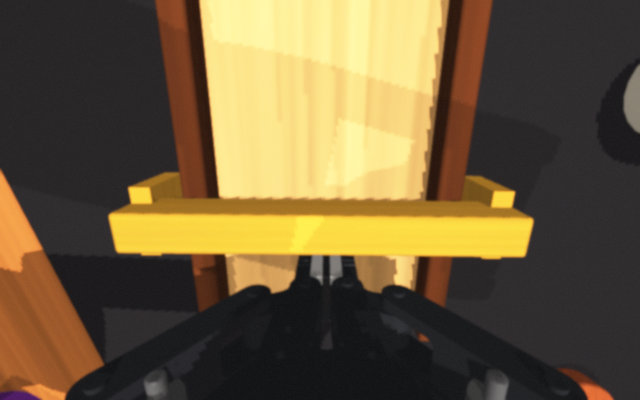

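```bash
python3 -m jog '[[[0.5,0,0,0],[0.5,0,0,0],[0.5,0,0,0],[0.5,0,0,0],[0.5,0,0,0],[0.5,0,0,0],[0.5,0,0,0],[0.5,0,0,0],[0.5,0,0,0],[0.5,0,0,0],[0.5,0,0,0],[0.5,0,0,0],[0.5,0,0,0],[0.5,0,0,0],[0.5,0,0,0],[0.5,0,0,0],[0.5,0,0,0],[0.5,0,0,0],[0.5,0,0,0],[0.5,0,0,0]]]';  python3 -m jog '[[[0.4,0,0,0],[0.4,0,0,0],[0.4,0,0,0],[0.4,0,0,0],[0.4,0,0,0],[0.4,0,0,0],[0.4,0,0,0],[0.2,0,0,0],[0.2,0,0,0],[0.2,0,0,0],[0.1,0,0,0],[0.1,0,0,0]]]'
python3 -c "
from h import *
snap('wrist','w7')
tin('w7',(200,212,360))
m=comp(masks(np.load('pics/w7.npz')['p'])['keep']);print([ (u,np.nonzero(m[:,u])[0][[0,-1]].tolist()) for u in (240,320,400) if m[:,u].any()])"
```

```text
t: 19.08
position: [0.5418, -0.0457, 0.0515]
tool_rot: [179.8, 0.2, 79.2]
force: [3.7, -9.5, -4.6]
opening: -0.0002
t: 20.58
position: [0.5488, -0.0104, 0.0516]
tool_rot: [179.8, 0.2, 79.2]
force: [4.7, -10.2, -3.8]
opening: 0.0002
tin x 200 0 147 0.08995432693099056
tin x 212 0 151 0.08903961897138399
tin x 360 1 152 0.0889172715932495
tcp x 0.0019607322871923985 z 0.05156251620712511 F [ 4.25 -9.26 -3.42] t 20.625
[(240, [201, 254]), (320, [201, 253]), (400, [202, 254])]
```

View pics/w7.png

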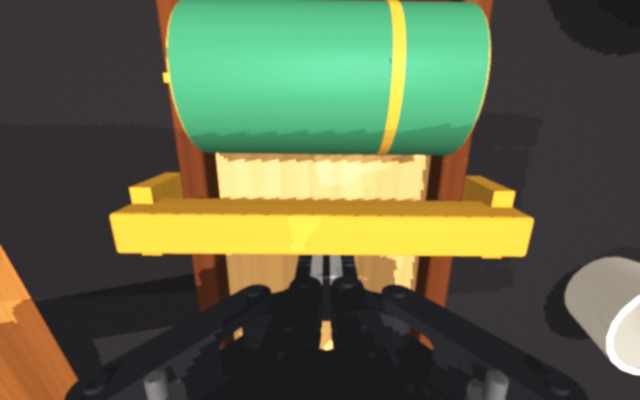

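```bash
python3 -m jog '[[[0.2,0,0,0],[0.2,0,0,0],[0.2,0,0,0],[0.2,0,0,0],[0.2,0,0,0],[0.2,0,0,0],[0.2,0,0,0],[0.2,0,0,0],[0.1,0,0,0],[0.1,0,0,0],[0.1,0,0,0],[0.1,0,0,0]]]'
python3 -c "
from h import *
snap('wrist','w8')
tin('w8',())
yaw=np.radians(78.9);e=np.array([np.cos(yaw),np.sin(yaw)])
print('keeper front',(onz('wrist',320,200.5,.072)[:2]-[.5475,-.0121])@e)
m=comp(masks(np.load('pics/w8.npz')['p'])['tin'])
for u in(200,360):
    w=np.nonzero(m[:,u])[0].max()+.5
    o,d=ray('wrist',u,w); o0=np.array([.5475,-.0121])
    a=np.arctan2(d[:2]@e,-d[2]); h=o[2]-.053
    # near tangent: line through cam at angle a, axis .031 ahead
    print('tin x by near edge',h*np.tan(a)+.031/np.cos(a)+(o[:2]-o0)@e)
"
```

```text
t: 22.12
position: [0.5526, 0.0092, 0.0516]
tool_rot: [179.8, 0.2, 79.2]
force: [4.4, -10.2, -4.3]
opening: -0.0001
tcp x 0.02198225886764814 z 0.05162685492976973 F [ 4.91 -9.93 -3.85] t 22.175
keeper front 0.05976049387304798
tin x by near edge 0.09196718562275791
tin x by near edge 0.08928008512131183
```

```bash
for i in 1; do python3 -m jog '[[[0.1,0,0,0],[0.05,0,0,0],[0.05,0,0,0]]]'; done; python3 -m jog '[[[0.05,0,0,0],[0.05,0,0,0]]]'; python3 -m jog '[[[0.05,0,0,0],[0.05,0,0,0]]]'
python3 -c "
from h import *
snap('wrist','w9')
tin('w9',())
yaw=np.radians(78.9);e=np.array([np.cos(yaw),np.sin(yaw)])
m=comp(masks(np.load('pics/w9.npz')['p'])['tin'])
for u in(200,360):
    w=np.nonzero(m[:,u])[0].max()+.5
    o,d=ray('wrist',u,w); o0=np.array([.5475,-.0121])
    a=np.arctan2(d[:2]@e,-d[2]); h=o[2]-.053
    print('tin x by near edge',w,h*np.tan(a)+.031/np.cos(a)+(o[:2]-o0)@e)
"
```

```text
t: 22.55
position: [0.553, 0.0111, 0.0516]
tool_rot: [179.8, 0.2, 79.2]
force: [3.4, -9.3, -3.3]
opening: 0.0001
t: 22.8
position: [0.5532, 0.0121, 0.0517]
tool_rot: [179.8, 0.2, 79.2]
force: [4.2, -10.3, -3.7]
opening: 0.0004
t: 23.05
position: [0.5534, 0.0131, 0.0516]
tool_rot: [179.8, 0.2, 79.2]
force: [4.2, -10.7, -3.6]
opening: -0.0
tcp x 0.02587769856425917 z 0.05163174838633515 F [  3.62 -10.24  -4.23] t 23.1
tin x by near edge 196.5 0.0919976620905003
tin x by near edge 202.5 0.08926971189055574
```

View pics/w9.png

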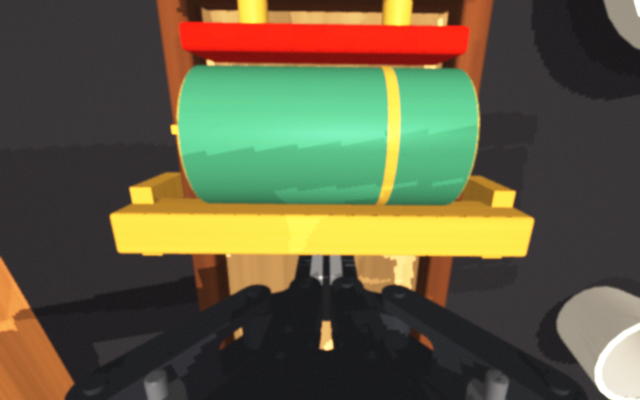

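```bash
cat >> h.py <<'E'
def chk(f):
    snap('wrist',f); e=np.array([np.cos(np.radians(78.9)),np.sin(np.radians(78.9))]); o0=np.array([.5475,-.0121])
    k=masks(np.load(f'pics/{f}.npz')['p']); r=[]
    for u in(230,320,365):
        v=np.nonzero(comp(k['tin'])[:,u])[0]; pv=np.nonzero(comp(k['pad'])[:,u])[0]
        o,d=ray('wrist',u,v.min()-.5); a=np.arctan2(d[:2]@e,-d[2])
        r.append((u,int(v.min()),int(v.max()),pv[[0,-1]].tolist() if len(pv) else 0,round(1e3*((o[2]-.053)*np.tan(a)-.031/np.cos(a)+(o[:2]-o0)@e),1)))
    q=get_obs()
    print(r,'tcp',round(1e3*float((q['position'][:2]-o0)@e),2),'Flane',round(float(q['force'][:2]@e),2))
E
for i in a; do python3 -c "from h import *;chk('x0')"; done
python3 -m jog '[[[0.05,0,0,0],[0.05,0,0,0]]]'|grep force; python3 -c "from h import *;chk('x1')"
python3 -m jog '[[[0.05,0,0,0],[0.05,0,0,0]]]'|grep force; python3 -c "from h import *;chk('x2')"
python3 -m jog '[[[0.05,0,0,0],[0.05,0,0,0]]]'|grep force; python3 -c "from h import *;chk('x3')"
```

```text
[(230, 67, 201, [24, 61], np.float64(88.2)), (320, 68, 202, [25, 62], np.float64(88.0)), (365, 69, 202, [26, 63], np.float64(87.7))] tcp 25.91 Flane -8.88
force: [4.8, -10.6, -3.6]
[(230, 69, 202, [26, 63], np.float64(88.4)), (320, 70, 203, [28, 64], np.float64(88.2)), (365, 70, 204, [28, 65], np.float64(88.3))] tcp 26.89 Flane -8.49
force: [3.5, -9.5, -3.4]
[(230, 68, 202, [29, 64], np.float64(89.8)), (320, 69, 203, [31, 65], np.float64(89.6)), (365, 70, 204, [31, 66], np.float64(89.3))] tcp 27.87 Flane -8.39
force: [4.3, -10.3, -4.8]
[(230, 68, 202, [32, 65], np.float64(90.8)), (320, 69, 203, [34, 65], np.float64(90.6)), (365, 70, 203, [34, 66], np.float64(90.3))] tcp 28.86 Flane -9.21
```

```bash

python3 -m jog '[[[0.05,0,0,0],[0.05,0,0,0]]]'|grep force; python3 -c "from h import *;chk('x4')"
python3 -m jog '[[[0.05,0,0,0],[0.05,0,0,0]]]'|grep force; python3 -c "from h import *;chk('x5')"
python3 -m jog '[[[0.05,0,0,0],[0.05,0,0,0]]]'|grep force; python3 -c "from h import *;chk('x6')"
```

```text
force: [4.7, -10.8, -3.8]
[(230, 68, 202, [35, 64], np.float64(91.7)), (320, 69, 203, [36, 66], np.float64(91.5)), (365, 70, 204, [37, 66], np.float64(91.1))] tcp 29.77 Flane -9.32
force: [4.1, -13.5, -3.0]
[(230, 68, 202, [35, 64], np.float64(92.2)), (320, 69, 203, [36, 65], np.float64(91.9)), (365, 70, 204, [37, 66], np.float64(91.6))] tcp 30.25 Flane -11.51
force: [2.7, -14.3, -3.2]
[(230, 68, 202, [35, 64], np.float64(92.8)), (320, 70, 204, [36, 66], np.float64(92.2)), (365, 70, 204, [37, 66], np.float64(92.3))] tcp 30.91 Flane -13.98
```

```bash

python3 -m jog '[[[0.05,0,0,0],[0,0,0,0]]]'; python3 -c "from h import *;chk('x7')"
python3 -m jog '[[[-0.2,0,0,0],[-0.3,0,0,0],[-0.5,0,0,0],[-1,0,0,0],[-1,0,0,0],[-2,0,0,0],[-2,0,0,0],[0,0,-3,0],[0,0,-4,0],[0,0,-4,0],[0,0,0,0],[0,0,0,0]]]'
python3 -c "
from h import *
snap('scene','s3');snap('top','t3')
snap('wrist','w10');p=[cv2.imread('pics/t3.png')[60:300,150:520],cv2.imread('pics/s3.png')[150:310,230:430],]
p=[cv2.resize(q,(600,int(600*q.shape[0]/q.shape[1])),interpolation=cv2.INTER_CUBIC) for q in p]
cv2.imwrite('pics/c3.png',cv2.resize(np.vstack(p),None,fx=.68,fy=.68))
z=[np.load(f'pics/{f}.npz')['p'].astype(int) for f in('top1','t3')]
dd=(abs(z[0]-z[1]).max(2)>60)[90:275,165:500]
n,l,s,c=cv2.connectedComponentsWithStats(dd.astype(np.uint8))
print([(s[i].tolist()) for i in range(1,n) if s[i,4]>15])
print(get_obs()['force'])"
```

```text
t: 25.2
position: [0.5544, 0.0184, 0.0517]
tool_rot: [179.8, 0.3, 79.2]
force: [4.2, -14.2, -3.6]
opening: 0.0002
[(230, 68, 202, [35, 64], np.float64(93.1)), (320, 69, 203, [36, 65], np.float64(92.9)), (365, 70, 204, [36, 66], np.float64(92.6))] tcp 31.2 Flane -14.32
t: 26.75
position: [0.5395, -0.0475, 0.1609]
tool_rot: [-180.0, 0.0, 79.1]
force: [0.0, -0.3, -0.7]
opening: -0.0
[[152, 0, 25, 64, 274], [121, 4, 125, 164, 5869], [170, 9, 61, 46, 1765], [224, 18, 16, 61, 274], [234, 91, 8, 43, 123], [164, 144, 10, 7, 25], [127, 148, 66, 31, 664], [109, 178, 37, 7, 180], [192, 180, 18, 5, 52]]
[-0.38423569 -0.78571746  0.19319833]
```

View pics/c3.png

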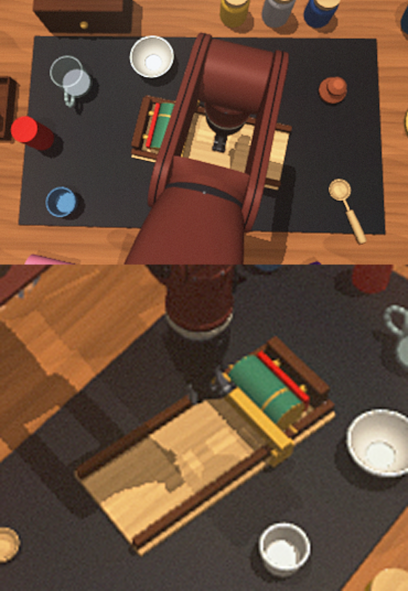

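```bash
python3 -c "from bench import *;print(finish_job())"
```

```text
the job is handed in; nothing more can be done
None
```

I rolled the green tin over the sill with two open fingertips and took the fingers away. It then lay still and square at the mark, about 90 mm along the lane. I pushed the keeper up behind it with the closed fingers until the pad gave way, then backed off and raised the arm. The job was handed in at about 27 s of the 72 s allowed.

- **Tin position:** it ended about 93 mm along the lane, between keeper and pad. In the last camera views it looks square.
- **Pad compression:** two estimates disagree. Finger travel after the pad was touched suggests about 1.5 mm (3 N), while the rise in pushing force, from about 9.2 N to 14.3 N, suggests about 5 N. The difference may be friction of the tin on the lane floor, which I did not check. Both lie within the 1.5 to 7.5 N allowed.
- **Other tea things:** they look unmoved in the last picture, and the arm is clear with near-zero force. My before-and-after picture comparison was not conclusive, because the arm and its shadow covered much of the view.
- **Not checked:** the pad's final position was not measured again after the fingers left.

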